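# Refit the microtome's coarse-feed knob and hold it home

## Task

Put the microtome's coarse-feed knob back on its drive unit: slide the thrust bearing and then the blue graduated dial down over the hub's boss, each fully home, then push the knob's keyed shaft into the hub, turning it until the key slips into the keyway, and keep pushing until the knob's flange sits on the boss. A spring in the hub pushes the shaft back out, so finish while still holding the knob and pressing it fully home; leave everything else on the bench where it is.

Things in the scene. Friction and masses are not known exactly. Their poses are not given: they have to be found in the camera images.
- drive_unit: white gear housing 130 x 110 mm, 60 mm high, on a 170 x 140 x 8 mm base plate, with a small motor on its far (+x) end, fixed on the bench. Origin under its centre; z up, x along its length. The hub stands on the middle of its top
- hub: fixed steel hub facing up on the drive unit; it cannot turn. Origin on its axis under its round flange, 60 mm above the bench; z up, x towards the keyway. Flange 62 mm across, 6 mm thick; on it a boss of 34 mm diameter, 30 mm tall, with bevelled outer top edge: its top is 36 mm above the origin
- hub_mouth (a point): centre of the boss's top face, the mouth of the bore, 36 mm above the hub's origin. Bore 17.8 mm in diameter; one keyway in its wall towards the hub's +x, 6.6 mm wide, reaching 13 mm from the axis, open at the top and running down the whole boss
- plunger (a joint): spring plunger in the bottom of the bore, m: 0 = up, its top 28 mm below the boss top; about 0.006 with the knob fully home. It pushes the shaft up with 6.4 N at 0 and 11.2 N at 0.006; unpressed, it lifts the shaft about 6 mm off home
- bearing: thrust ball bearing, steel with a brass cage, a loose ring 52 mm outside, 37 mm bore, 12 mm thick, about 0.09 kg, lying flat on the bench. Origin at the centre of its underside, z up. Fully home, its origin is 6 mm above the hub's origin, on the flange
- dial: graduated dial, dark blue loose ring with white ticks, 56 mm outside, 37 mm bore, 16 mm high, about 0.10 kg, lying flat on the bench. Origin at the centre of its underside, z up. Fully home on the bearing, its origin is 18 mm above the hub's origin
- knob: black fluted knob on a keyed steel shaft, 0.22 kg, standing shaft-down in the parts block. Origin on its axis under its 48 mm aluminium flange; z up, x towards the key; a red line on knob and flange lies over the key. Flange 5 mm thick, above it the round grip of 38 mm diameter and 28 mm height (top 33 mm above the origin). Fully home, its origin is at the hub mouth
- knob_tip (a point): lower end of the knob's shaft, on its axis, 34 mm below the knob's origin. Shaft 16 mm in diameter, the last 4 mm tapered to 10 mm
- knob_key (a point): lower end of the key, 22 mm below the knob's origin and 10 mm off its axis. The key is 5 mm wide, reaches 11.5 mm from the axis and runs from 4 to 22 mm below the origin; so the last 12 mm of the shaft are plain and enter the bore before the key meets the boss
- parts_block: white block 64 x 64 mm, 40 mm high, fixed, with a 29 mm hole through its middle in which the knob's shaft stands, the knob's flange resting on its top. Origin under its centre
- screwdriver: bystander: screwdriver with orange handle, 190 mm long, lying near the robot
- oil_bottle: bystander: small white oil bottle with red cap, 36 mm diameter, 75 mm high
- beaker: bystander: glass beaker, 66 mm across, 90 mm high
- screw_jar: bystander: amber jar, 48 mm across, 55 mm high
- belt_pulley: bystander: spare toothed belt pulley, 38 mm across, 24 mm high
- cassettes: bystander: stack of three coloured tissue cassettes, 40 x 28 x 19 mm
- forceps: bystander: steel forceps, 110 mm long, lying flat
Things that resemble listed ones, but are neither listed nor needed, are in the scene too. Leave any pink look-alike of the knob alone. Several things have the shape of the bearing; the one meant has the colours described above.

How it is judged:
By the outcome, as a careful person would: the job done as asked, in the order asked, and still so for the second after the job is handed in, while the arm keeps its last pose, push and grip.
It also fails if it takes over 64 s, if anything falls off the work surface, if the arm or the gripper's body presses on something with over 40 N, if the wrist force passes 120 N, or if a joint passes its speed limit or range.

## Robot

A 7-joint arm with a two-finger parallel gripper is mounted at the origin on the work surface. World frame = base frame: x ahead of the robot, y to its left, z up, the work surface at z = 0. Lengths are in m, angles in rad, forces in N, time in s.
With the tool pointing down it reaches from about 0.4 to 0.85 m from the base axis. Payload 4.5 kg.
Tool frame: the origin (TCP) lies midway between the tips of the shut fingers; the grasp point (between the pads) lies 19 mm behind it; z points along the fingers, y is the line along which they close (so a half turn about z gives the same grasp; the last joint's range is limited). The gripper opens to 88 mm and grips with 3 to 60 N. Pads are 18 mm wide; open, the fingers measure 123 mm over their backs; the gripper's body (75 mm by 187 mm) begins 45 mm behind the grasp point.
Start: joints at [1.383, 0.689, -0.195, 1.565, 0.157, 0.902, -0.215], TCP at [0.138, -0.61, 0.239] pointing down, gripper open.
Joint ranges: [-3.01, 3.01], [-0.46, 2.08], [-1.47, 1.51], [0.13, 2.56], [-1, 4.14], [0.04, 2.09], [-2.66, 2.66]. Speed limits (rad/s): [2.57, 2.57, 3.14, 3.14, 3.14, 3.14, 3.14].

## Interface

Orientations are given as a 3x3 rotation matrix whose columns are the frame's x, y, z axes.
In Python, from plant import arm gives the robot as it stands.
- The arm moves only by the tool send_rows, never from a script. Its argument "motion" is a list that holds one entry, the list of rows, each a list of 7 numbers: the opening, from -1 (shut) to 1 (fully open), then the shift along the tool's x, y, z in m, then the turn, a rotation vector about the tool's x, y, z in degrees. A call has exactly 8 rows; each row shifts and turns the commanded pose from where the row before left it, along the tool's axes as they then stand; what a row does not reach is not made up. A row lasts 1/10 s, in which the tool goes at most 50 mm and 8.59 degrees, less where a joint would pass 70% of its speed; a pose out of reach is approached as far as the arm can. A call with a gripper value outside its range is refused whole. The fingers move at their own pace and stop on an object; the grip force is fixed at half the most. Time passes only in rows, so rows that do not move let the fingers close, or fill a call up. It gives the time, the measured TCP pose, the force, the opening and the grip force at its end, in the units of the state.
- arm.get_state(): the state, without advancing time (a new reading comes with each control period).
- arm.read_camera(name): name is "side" or "top" or "wrist"; returns the picture (480x640x3 uint8, red, green, blue); there is no depth.
- arm.calibration(name): a dict with "mtx" (3x3 intrinsics, pixels), "R" (3x3) and "t" (3): a world point X has camera coordinates R X + t. Camera axes: x right, y down, z forward; pixel columns grow to the right and rows downward; lengths in m; the calibration is good to about 2 mm. A picture is of the moment at which its call begins: read the wrist's pose just before it. calibration takes no time and is no camera call; for the wrist camera it gives the pose at the moment of the call.
- arm.finish_job(): hands the job in; it is judged then, once.
Trained networks look in the newest picture that a camera, given by its name, has taken for a name from the list of things; names that differ only in an ending like _2 or _b are one class to them, and where a whole thing is asked for, a point or a joint stands for the part that bears it (a point fixed in the world has none). Each returns a list of dicts, best first, with "score" (0 to 1); they miss things now and then, are a little off and sometimes report something else, mostly with a low value. They report only what shows in the picture. A call takes as long as a camera call. They do not tell look-alikes from the thing itself.
- arm.spot_in(camera, name): "rect" ([left, top, right, bottom] in pixels, round what is visible of it).
- arm.landmark_of(camera, name): "point" ([column, row] in pixels: a listed point, or the origin of a listed thing).
The state is a dict: "time_s": time; "q": joint angles; "qd": joint speeds; "joint_efforts": joint torques, N m; "position": TCP position; "tool_rot": TCP orientation; "contact_force": force on the tool from outside, world axes, zero at the start; "wrist_torque": the same for the moment, N m; "gripper_width": opening from 0.0 (shut) to 1.0 (fully open); "finger_force": force on a finger pad.
Only numpy, scipy, OpenCV 4.12 (cv2) and the standard library are available. Lean on these libraries where they do the work, as an engineer would, in place of code of your own. Each camera call takes 0.05 s, during which the arm holds its last target. There are 200 camera calls.

## Working session

There is one attempt and no reset: what is moved stays moved. The work goes in short steps, Python scripts to look and compute and a tool call to move; the robot and the scene stay as the last step left them, time stands still between calls to the robot, and variables do not carry over. Pictures are saved under pics/ and viewed, at most 10 in all, crops included, and the job is handed in when it is done.

Besides the shell and the picture viewer there is one more tool, called after ">>>" as name([rows], argument=value, ...), one row to a line, values as JSON. send_rows: Moves the arm, as the interface text tells. Its arguments: {"type":"object","properties":{"motion":{"type":"array"}},"required":["motion"]}

```bash
mkdir -p pics; ls; cat > h.py <<'E'
import numpy as np, cv2
from plant import arm
def ray(cam,px,z):
    c=arm.calibration(cam);M,R,t=map(np.array,(c["mtx"],c["R"],c["t"]))
    d=R.T@np.linalg.inv(M)@np.array([px[0],px[1],1.]);o=-R.T@t
    return o+d*(z-o[2])/d[2]
def proj(cam,X):
    c=arm.calibration(cam);p=np.array(c["mtx"])@(np.array(c["R"])@np.array(X)+np.array(c["t"]));return p[:2]/p[2]
def pic(cam,name,crop=None,s=1):
    im=arm.read_camera(cam)
    o=im if crop is None else im[crop[1]:crop[3],crop[0]:crop[2]]
    if s!=1:o=cv2.resize(o,None,fx=s,fy=s,interpolation=cv2.INTER_CUBIC)
    cv2.imwrite(f"pics/{name}.png",o[:,:,::-1]);return im
E
python3 - <<'E'
from h import *
np.set_printoptions(precision=4,suppress=True)
s=arm.get_state();print(s["position"],s["tool_rot"],s["gripper_width"],s["contact_force"])
for cam in("top","side"):
    pic(cam,cam)
    print(cam,-np.array(arm.calibration(cam)["R"]).T@arm.calibration(cam)["t"])
    for n,z in(("bearing",0),("dial",0),("knob",.04),("hub_mouth",.096),("hub",.06),("parts_block",0),("knob_key",.018),("drive_unit",0)):
        for d in arm.landmark_of(cam,n)[:4]: print(n,round(d["score"],2),np.round(d["point"]),ray(cam,d["point"],z))
E
```

```text
pics
[ 0.1373 -0.6091  0.2379] [[ 0.9755  0.2201 -0.0005]
 [ 0.2201 -0.9755  0.0017]
 [-0.0001 -0.0018 -1.    ]] 1.0004377356946705 [0.7358 0.8028 0.2417]
top [0.4983 0.0301 0.9305]
bearing 0.88 [151. 336.] [0.3657 0.3616 0.    ]
bearing 0.7 [184. 299.] [0.4398 0.2964 0.    ]
dial 0.75 [195. 227.] [0.5891 0.2795 0.    ]
knob 0.71 [450. 232.] [ 0.5837 -0.238   0.04  ]
knob 0.69 [470. 283.] [ 0.4818 -0.2772  0.04  ]
hub_mouth 0.85 [360. 230.] [ 0.5779 -0.0523  0.096 ]
hub_mouth 0.71 [183. 298.] [0.448  0.2712 0.096 ]
hub 0.56 [359. 232.] [ 0.5782 -0.0551  0.06  ]
parts_block 0.68 [461. 279.] [ 0.4894 -0.2717  0.    ]
parts_block 0.66 [174. 152.] [0.7461 0.33   0.    ]
knob_key 0.96 [441. 230.] [ 0.5877 -0.2262  0.018 ]
knob_key 0.73 [467. 278.] [ 0.4917 -0.2789  0.018 ]
knob_key 0.48 [259. 140.] [0.7688 0.1502 0.018 ]
drive_unit 0.7 [354. 234.] [ 0.5797 -0.0511  0.    ]
side [ 0.2588 -1.0546  0.883 ]
bearing 0.61 [222. 214.] [0.3681 0.3727 0.    ]
bearing 0.54 [254. 223.] [0.4467 0.2978 0.    ]
dial 0.8 [304. 219.] [0.5846 0.2829 0.    ]
knob 0.8 [326. 358.] [ 0.4858 -0.2786  0.04  ]
knob 0.65 [366. 339.] [ 0.5784 -0.2505  0.04  ]
knob 0.28 [421. 294.] [ 0.7436 -0.1518  0.04  ]
hub_mouth 0.76 [338. 262.] [ 0.5777 -0.059   0.096 ]
hub_mouth 0.66 [424. 297.] [ 0.7142 -0.2206  0.096 ]
hub_mouth 0.65 [302. 193.] [0.576  0.2606 0.096 ]
hub_mouth 0.46 [325. 369.] [ 0.4626 -0.3549  0.096 ]
hub 0.9 [338. 274.] [ 0.5794 -0.0535  0.06  ]
hub 0.18 [304. 193.] [0.5969 0.3195 0.06  ]
parts_block 0.71 [357. 206.] [0.749 0.309 0.   ]
parts_block 0.67 [326. 371.] [ 0.486  -0.2766 -0.    ]
knob_key 0.95 [365. 342.] [ 0.5828 -0.2387  0.018 ]
knob_key 0.91 [327. 366.] [ 0.4872 -0.2794  0.018 ]
drive_unit 0.81 [337. 293.] [ 0.5788 -0.0495  0.    ]
drive_unit 0.73 [354. 206.] [0.7407 0.3097 0.    ]
```

View pics/top.png

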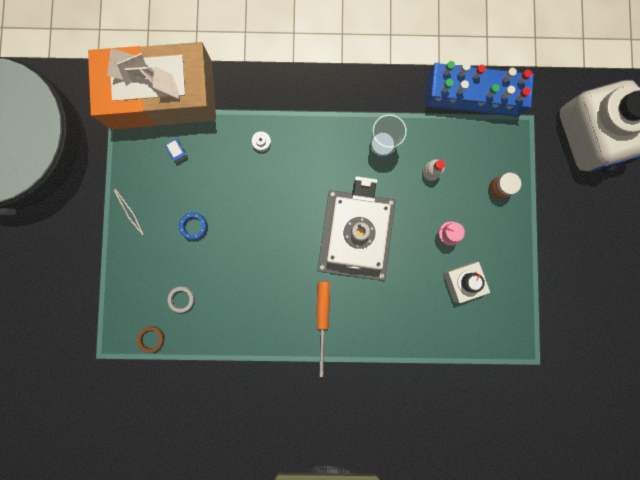

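View pics/side.png

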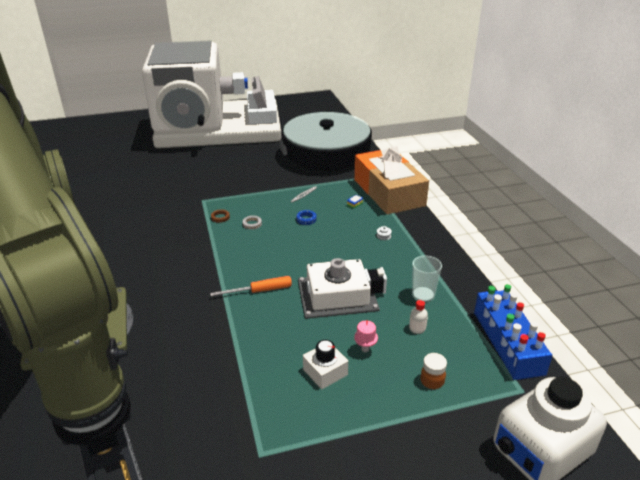

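The top view shows the grey bearing at (181,299), with a brown decoy at (150,339). The dial is at (193,226), the hub at (360,231), and the black knob in its block at (470,283), with a pink look-alike at (452,234). The side view agrees. I'll move over the knob and hub next and take close wrist views.

>>> send_rows([
  [[1,0.0373,-0.0289,0,0,0,0],[1,0.0373,-0.0289,0,0,0,0],[1,0.0373,-0.0289,0,0,0,0],[1,0.0373,-0.0289,0,0,0,0],[1,0.0373,-0.0289,0,0,0,0],[1,0.0373,-0.0289,0,0,0,0],[1,0.0373,-0.0289,0,0,0,0],[1,0.0373,-0.0289,0,0,0,0]],
])

```text
time_s: 1.7
position: [0.3789, -0.3171, 0.239]
tool_rot: [[0.976, 0.22, 0.001], [0.22, -0.976, -0.0], [0.001, 0.001, -1.0]]
contact_force: [0.8, -0.3, 0.5]
gripper_width: 0.997
finger_force: 0.0
```

```bash
python3 - <<'E'
from h import *
np.set_printoptions(precision=4,suppress=True)
s=arm.get_state();print(s["time_s"],s["position"],s["q"]);c=arm.calibration("wrist");R=np.array(c["R"]);o=-R.T@c["t"];print(o-s["position"],R)
for X in((.484,-.278,.04),(.578,-.056,.096)):print(proj("wrist",X))
im=pic("wrist","w1")
for n,z in(("knob",.04),("knob_tip",.006),("knob_key",.018),("hub_mouth",.096),("parts_block",0),("hub",.06)):
    for d in arm.landmark_of("wrist",n)[:4]: print(n,round(d["score"],2),np.round(d["point"]),ray("wrist",d["point"],z))
E
```

```text
1.7 [ 0.3789 -0.3171  0.239 ] [ 0.7086  0.5201 -0.1618  1.9536  0.1283  0.6768 -0.8813]
[0.0761 0.0165 0.1451] [[ 0.2198 -0.9755  0.0016]
 [-0.9305 -0.2091  0.3007]
 [-0.293  -0.0676 -0.9537]]
[301.213   77.6897]
[ -52.3421 -200.2944]
knob 0.7 [297.  79.] [ 0.4873 -0.2678  0.04  ]
knob_key 0.59 [305.  68.] [ 0.4939 -0.278   0.018 ]
```

View pics/w1.png

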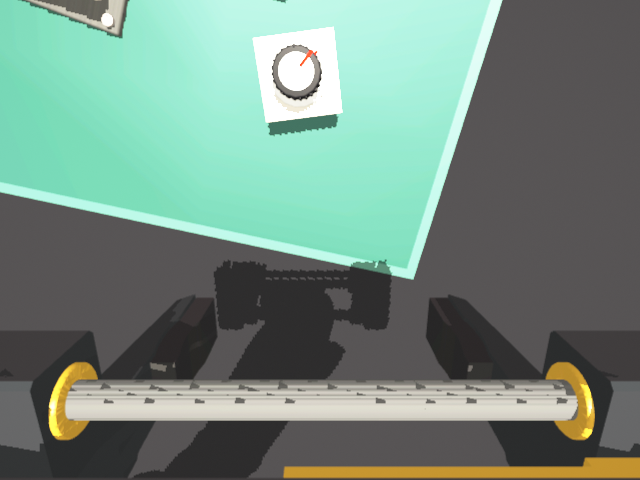

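The wrist view shows the knob in its block at (297,71), with the red line pointing to the upper right, to about (313,52). Next is the hub.

>>> send_rows([
  [[1,0.0323,-0.0366,0,0,0,0],[1,0.0323,-0.0366,0,0,0,0],[1,0.0323,-0.0366,0,0,0,0],[1,0.0323,-0.0366,0,0,0,0],[1,0.0323,-0.0366,0,0,0,0],[1,0.0323,-0.0366,0,0,0,0],[1,0,0,0,0,0,0],[1,0,0,0,0,0,0]],
])

```text
time_s: 2.85
position: [0.5185, -0.0621, 0.2385]
tool_rot: [[0.975, 0.22, -0.0], [0.22, -0.975, -0.0], [-0.0, 0.0, -1.0]]
contact_force: [-0.7, -0.8, -0.4]
gripper_width: 0.997
finger_force: 0.0
```

```bash
python3 - <<'E'
from h import *
np.set_printoptions(precision=4,suppress=True)
w=cv2.imread("pics/w1.png").astype(int)
s=arm.get_state();print(s["time_s"],s["position"],s["q"])
p=proj("wrist",(.578,-.056,.096));print(p)
x0,y0=np.clip((p-[110,90]).astype(int),0,[420,300])
im=pic("wrist","w2",(x0,y0,x0+220,y0+180),3);print(x0,y0)
for n,z in(("hub_mouth",.096),("hub",.06),("drive_unit",0)):
    for d in arm.landmark_of("wrist",n)[:4]: print(n,round(d["score"],2),np.round(d["point"]),ray("wrist",d["point"],z))
m=(w[...,2]-w[...,1]>90)&(w[...,2]-w[...,0]>90);m[130:]=0
ys,xs=np.nonzero(m);print("red",len(xs),xs.min(),xs.max(),ys.min(),ys.max(),np.c_[xs,ys][np.argsort(ys)][::6].tolist())
E
```

```text
2.85 [ 0.5185 -0.0621  0.2385] [ 0.108   0.5539 -0.1225  1.8759  0.0986  0.7179 -1.4194]
[329.6308 147.5601]
219 57
hub_mouth 0.66 [328. 148.] [ 0.5766 -0.0578  0.096 ]
hub 0.81 [328. 146.] [ 0.5758 -0.0586  0.06  ]
drive_unit 0.56 [326. 139.] [ 0.5787 -0.0569  0.    ]
red 61 300 316 50 65 [[309, 50], [311, 51], [311, 52], [309, 53], [307, 54], [315, 54], [306, 56], [306, 57], [303, 60], [303, 62], [301, 65]]
```

View pics/w2.png

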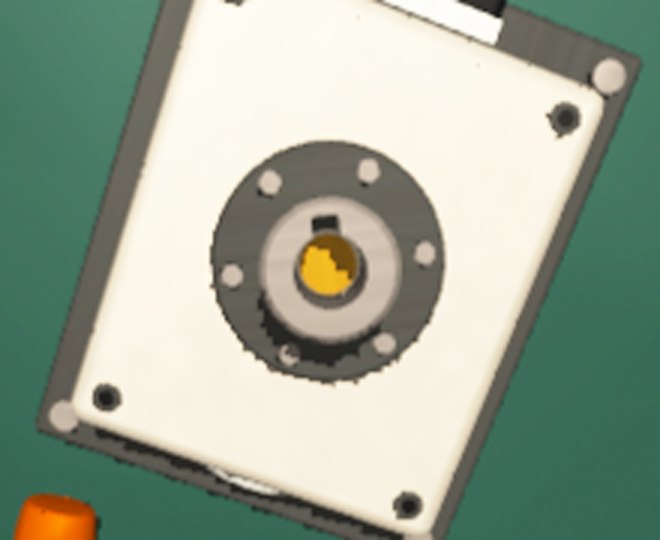

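The close view shows the keyway at crop (325,222), above the boss centre at about (331,268), so it points nearly along the tool's +x, slightly towards image left. Next I move over the bearing.

>>> send_rows([
  [[1,-0.0055,-0.0458,0.01,0,0,0],[1,-0.0055,-0.0458,0.01,0,0,0],[1,-0.0055,-0.0458,0.01,0,0,0],[1,-0.0055,-0.0458,0.01,0,0,0],[1,-0.0055,-0.0458,0.01,0,0,0],[1,-0.0055,-0.0458,0.01,0,0,0],[1,-0.0055,-0.0458,0.01,0,0,0],[1,-0.0055,-0.0458,0.01,0,0,0]],
])

```text
time_s: 3.85
position: [0.3951, 0.2862, 0.1585]
tool_rot: [[0.976, 0.217, 0.001], [0.217, -0.976, -0.0], [0.001, 0.001, -1.0]]
contact_force: [0.4, 0.6, 0.3]
gripper_width: 1.001
finger_force: 0.0
```

```bash
cat >> h.py <<'E'
def wp(c,px,z):
    M,R,t=map(np.array,(c["mtx"],c["R"],c["t"]));d=R.T@np.linalg.inv(M)@np.array([px[0],px[1],1.]);o=-R.T@t
    return o+d*(z-o[2])/d[2]
def to(s,X,yaw=None):
    """tool-frame shift to world X, and tool yaw"""
    R=np.array(s["tool_rot"]);return R.T@(np.array(X)-s["position"])
E
python3 - <<'E'
from h import *
np.set_printoptions(precision=4,suppress=True)
s=arm.get_state();print(s["time_s"],s["position"],s["q"])
im=pic("wrist","w3")
for n,z in(("bearing",0.0),):
    for d in arm.landmark_of("wrist",n)[:4]: print(n,round(d["score"],2),np.round(d["point"]),ray("wrist",d["point"],z))
    for d in arm.spot_in("wrist",n)[:4]: r=d["rect"];print(n,round(d["score"],2),np.round(r),ray("wrist",[(r[0]+r[2])/2,(r[1]+r[3])/2],.007))
E
```

```text
3.85 [0.3951 0.2862 0.1585] [-0.7079  0.6456 -0.0225  2.0563  0.0337  0.4397 -2.1085]
bearing 0.98 [281. 125. 350. 198.] [0.4403 0.3026 0.007 ]
bearing 0.97 [194. 214. 258. 277.] [0.3605 0.3576 0.007 ]
```

View pics/w3.png

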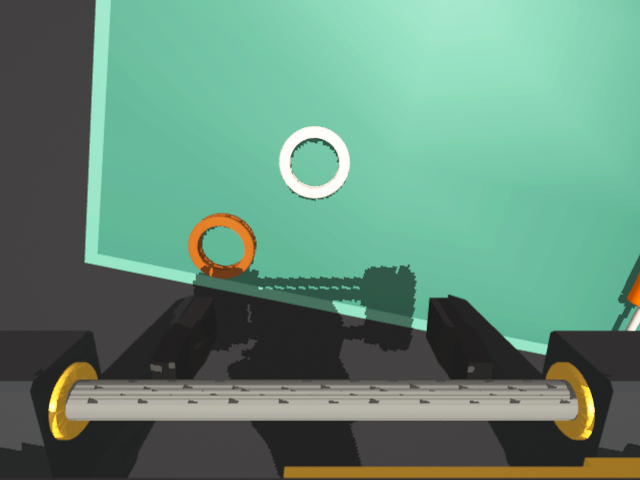

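```bash
python3 - <<'E'
from h import *
np.set_printoptions(precision=4,suppress=True)
a=cv2.imread("pics/top.png")[:,:,::-1];print(a[299,166:198].tolist())
w=cv2.imread("pics/w3.png");print(w[162,278:296,::-1].tolist())
m=(w.min(2)>190).astype(np.uint8);m[:, :270]=0;m[:,360:]=0;m[:115]=0;m[210:]=0
cs=cv2.findContours(m,cv2.RETR_EXTERNAL,cv2.CHAIN_APPROX_NONE)[0];c=max(cs,key=cv2.contourArea)
e=cv2.fitEllipse(c);print(e);X=ray("wrist",e[0],.012);print(X)
s=arm.get_state();print(to(s,[X[0],X[1],.004]))
# hub from w2
h=cv2.imread("pics/w2.png")
# camera pose at w2: same tool orientation, shift of TCP
c=arm.calibration("wrist");R=np.array(c["R"]);o=-R.T@c["t"]
T3=np.array(s["tool_rot"]);T2=np.array([[.9755,.22,0],[.22,-.9755,0],[0,0,-1]])
R2=R@T3@T2.T;o2=np.array([.5185,-.0621,.2385])+T2@T3.T@(o-s["position"])
c2=dict(mtx=c["mtx"],R=R2,t=-R2@o2)
f=lambda x,y:[219+(x-1)/3,57+(y-1)/3]
A=wp(c2,f(331,268),.096);B=wp(c2,f(325,222),.096);print("boss",A,B,np.degrees(np.arctan2(B[1]-A[1],B[0]-A[0])))
# housing edges direction
for p,q in(((106,397),(408,505)),((565,118),(408,505))):
    P=wp(c2,f(*p),.06);Q=wp(c2,f(*q),.06);print(P,Q,np.degrees(np.arctan2(*(Q-P)[1::-1])))
E
```

```text
[[85, 118, 104], [125, 141, 129], [173, 166, 156], [182, 174, 163], [175, 165, 156], [108, 105, 98], [93, 95, 90], [66, 88, 80], [81, 115, 103], [81, 118, 107], [84, 118, 107], [85, 119, 108], [83, 120, 107], [82, 116, 104], [83, 119, 106], [83, 117, 104], [79, 117, 103], [85, 120, 109], [84, 121, 108], [82, 117, 104], [80, 117, 105], [81, 119, 105], [93, 126, 110], [142, 152, 141], [181, 174, 165], [186, 175, 167], [174, 164, 156], [111, 107, 101], [97, 100, 95], [85, 116, 106], [85, 120, 110], [80, 118, 105]]
[[134, 201, 170], [217, 227, 206], [252, 247, 240], [254, 252, 248], [254, 252, 248], [254, 252, 248], [254, 252, 248], [254, 252, 248], [254, 252, 248], [254, 252, 248], [253, 251, 245], [242, 233, 219], [175, 185, 165], [115, 197, 162], [115, 198, 163], [115, 197, 162], [115, 198, 162], [114, 197, 162]]
((314.0746765136719, 161.552978515625), (69.8433609008789, 70.85240173339844), 171.5462646484375)
[0.4406 0.3037 0.012 ]
[ 0.0493 -0.0042  0.1542]
boss [ 0.579  -0.0552  0.096 ] [ 0.5889 -0.0515  0.096 ] 20.687556904092695
[ 0.5296 -0.0035  0.06  ] [ 0.518  -0.0926  0.06  ] -97.40301267190395
[ 0.627  -0.1069  0.06  ] [ 0.518  -0.0926  0.06  ] 172.54861689084106
```

>>> send_rows([
  [[0.6,0.0247,-0.0021,0.03,0,0,0],[0.6,0.0246,-0.0021,0.03,0,0,0],[0.6,0,0,0.045,0,0,0],[0.6,0,0,0.035,0,0,0],[0.6,0,0,0.0145,0,0,0],[0.6,0,0,0,0,0,0],[-1,0,0,0,0,0,0],[-1,0,0,0,0,0,0]],
])

```text
time_s: 4.8
position: [0.4432, 0.3013, 0.0059]
tool_rot: [[0.976, 0.219, 0.002], [0.219, -0.976, 0.001], [0.002, -0.001, -1.0]]
contact_force: [-0.1, -0.2, 0.0]
gripper_width: 0.641
finger_force: 0.0
```

>>> send_rows([
  [[-1,0,0,0,0,0,0],[-1,0,0,0,0,0,0],[-1,0,0,-0.02,0,0,0],[-1,0,0,-0.04,0,0,0],[-1,0,0,-0.048,0,0,0],[-1,0,0,-0.03,0,0,0],[-1,0,0,0,0,0,0],[-1,0,0,0,0,0,0]],
])

```text
time_s: 5.6
position: [0.4421, 0.3011, 0.143]
tool_rot: [[0.975, 0.22, 0.001], [0.22, -0.975, 0.001], [0.001, -0.001, -1.0]]
contact_force: [-0.4, -0.7, -1.2]
gripper_width: 0.573
finger_force: 30.0
```

```bash
python3 - <<'E'
from h import *
np.set_printoptions(precision=4,suppress=True)
s=arm.get_state();print(s["time_s"],s["position"],s["q"],s["gripper_width"]*88)
im=pic("wrist","w4",(180,200,460,400),2.5)
print(proj("wrist",s["position"]))
for d in arm.spot_in("wrist","bearing")[:2]: print(np.round(d["rect"]),d["score"])
E
```

```text
5.6 [0.4421 0.3011 0.143 ] [-0.6653  0.7136 -0.0311  1.9325  0.0432  0.4946 -2.0756] 50.41234554885595
[318.3419 317.924 ]
[259. 254. 388. 380.] 0.9
[196. 277. 258. 328.] 0.8
```

View pics/w4.png

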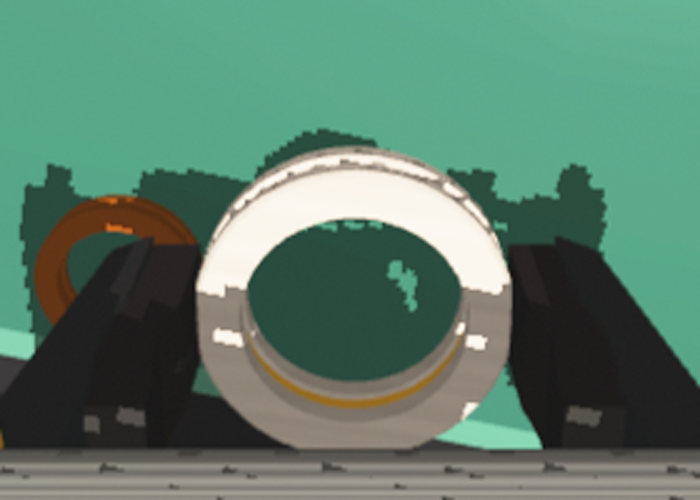

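The bearing is held, and its brass cage is visible. Its bore centre is at crop (354,300), full-image (322,320).

```bash
python3 - <<'E'
from h import *
np.set_printoptions(precision=4,suppress=True)
s=arm.get_state();p=np.array(s["position"])
w=cv2.imread("pics/w4.png");
X=ray("wrist",[321.8,320],p[2]+.0075);off=np.array(s["tool_rot"]).T@(X-p);print(X-p,"tool",off)
H=np.array([.579,-.0552,0]);H[2]=.125
T=H-(X-p)*[1,1,0];print(T,to(s,T))
a=cv2.imread("pics/top.png")
for cam,px in(("top",[360,230.5]),):print(ray(cam,px,.096))
for cam in("top","side"):
  r=[d["rect"] for d in arm.spot_in(cam,"hub")[:1]];print(cam,r)
E
```

```text
[ 0.0034 -0.0004  0.0075] tool [ 0.0032  0.0011 -0.0075]
[ 0.5756 -0.0548  0.125 ] [0.0528 0.3762 0.0166]
[ 0.5777 -0.0529  0.096 ]
top [[345.6, 218.6, 375.4, 247.6]]
side [[323.6, 256.3, 352.2, 281.2]]
```

>>> send_rows([
  [[-1,0.0068,0.0471,0.002,0,0,0],[-1,0.0068,0.0471,0.002,0,0,0],[-1,0.0068,0.0471,0.002,0,0,0],[-1,0.0068,0.0471,0.002,0,0,0],[-1,0.0068,0.0471,0.002,0,0,0],[-1,0.0068,0.0471,0.002,0,0,0],[-1,0.0068,0.0471,0.002,0,0,0],[-1,0.0068,0.0471,0.002,0,0,0]],
])

```text
time_s: 6.6
position: [0.5778, -0.0565, 0.1248]
tool_rot: [[0.976, 0.22, -0.002], [0.22, -0.976, 0.0], [-0.002, -0.001, -1.0]]
contact_force: [1.0, 0.5, -1.4]
gripper_width: 0.571
finger_force: 30.0
```

>>> send_rows([
  [[-1,0,0,0,0,0,0],[-1,0,0,0,0,0,0],[-1,0,0,0,0,0,0],[-1,0,0,0,0,0,0],[-1,0,0,0,0,0,0],[-1,0,0,0,0,0,0],[-1,0,0,0,0,0,0],[-1,0,0,0,0,0,0]],
])

```text
time_s: 7.4
position: [0.5781, -0.0544, 0.1263]
tool_rot: [[0.975, 0.22, 0.0], [0.22, -0.975, -0.0], [0.0, 0.0, -1.0]]
contact_force: [-0.3, 0.1, -0.7]
gripper_width: 0.574
finger_force: 30.0
```

```bash
python3 - <<'E'
from h import *
np.set_printoptions(precision=4,suppress=True)
s=arm.get_state();p=np.array(s["position"]);print(s["time_s"],p,s["q"])
im=arm.read_camera("wrist")[:,:,::-1].copy();R=np.array(s["tool_rot"])
a=np.linspace(0,2*np.pi,120)
def circ(C,r,z,col):
    for t in a:
        q=proj("wrist",[C[0]+r*np.cos(t),C[1]+r*np.sin(t),z]);q=(q-[180,200])*3
        cv2.circle(big,tuple(int(v) for v in q),1,col,-1)
big=cv2.resize(im[200:390,180:440],None,fx=3,fy=3,interpolation=cv2.INTER_CUBIC)
circ(p,.0185,p[2]+.0075,(0,0,255));circ(p,.026,p[2]+.0075,(0,0,255))
H=[.5782,-.0545];circ(H,.0089,.096,(255,0,0));circ(H,.017,.094,(0,255,0))
cv2.imwrite("pics/w5.png",big)
E
```

```text
7.4 [ 0.5781 -0.0544  0.1263] [ 0.0956  0.7848 -0.14    1.8007  0.1844  0.5687 -1.5083]
```

View pics/w5.png

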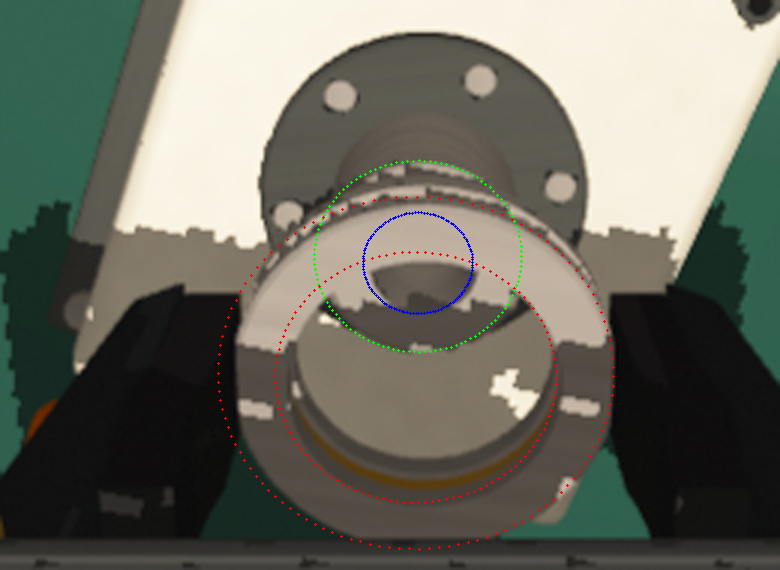

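```bash
python3 - <<'E'
from h import *
from scipy.optimize import least_squares
np.set_printoptions(precision=4,suppress=True)
s=arm.get_state();p=np.array(s["position"]);R=np.array(s["tool_rot"])
c=arm.calibration("wrist");M,Rc,t=map(np.array,(c["mtx"],c["R"],c["t"]))
a=np.linspace(0,2*np.pi,361);U=np.c_[np.cos(a),np.sin(a),0*a]
def ext(C,r):
    q=(Rc@(C+r*U).T).T+t;q=(M@q.T).T;q=q[:,:2]/q[:,2:];q=(q-[180,200])*3
    return np.r_[q.min(0),q.max(0)]
def f(X):
    C=p+R@X;o=ext(C,.026);b=ext(C,.0185)
    return [o[0]-238,o[2]-611,o[1]-203,b[0]-290,b[2]-556,b[1]-262,b[3]-495]
r=least_squares(f,[0,0,-.007]);print("ring top centre in tool",r.x,r.fun)
g=lambda X:(lambda e:[e[0]-260,e[2]-588,e[1]-33])(ext(np.r_[X,.066],.031))
r=least_squares(g,[.578,-.055]);print("flange",r.x,r.fun)
E
```

```text
ring top centre in tool [-0.0043  0.0009  0.0004] [-1.1955 -0.3213  3.348   0.8211  0.6974 -3.5427  0.1564]
flange [ 0.5789 -0.0554] [-2.2693  2.2714  0.1897]
```

```bash
python3 - <<'E'
from h import *
s=arm.get_state();p=np.array(s["position"]);R=np.array(s["tool_rot"])
for dz in(0,-.01):
  for y in(-.026,.026):
    for x in(.009,-.009):print(dz,x,y,((proj("wrist",p+R@[x,y,dz])-[180,200])*3).round())
E
```

```text
0 0.009 -0.026 [225. 295.]
0 -0.009 -0.026 [232. 412.]
0 0.009 0.026 [609. 295.]
0 -0.009 0.026 [603. 412.]
-0.01 0.009 -0.026 [213. 329.]
-0.01 -0.009 -0.026 [220. 452.]
-0.01 0.009 0.026 [621. 329.]
-0.01 -0.009 0.026 [614. 452.]
```

>>> send_rows([
  [[-1,0.001,0,0.015,0,0,0],[-1,0,0,0.007,0,0,0],[-1,0,0,0.003,0,0,0],[-1,0,0,0.003,0,0,0],[-1,0,0,0.003,0,0,0],[-1,0,0,0.003,0,0,0],[-1,0,0,0.002,0,0,0],[-1,0,0,0,0,0,0]],
])

```text
time_s: 8.25
position: [0.5789, -0.0544, 0.09]
tool_rot: [[0.975, 0.22, -0.0], [0.22, -0.975, -0.0], [-0.0, 0.0, -1.0]]
contact_force: [-0.1, -0.9, -0.3]
gripper_width: 0.571
finger_force: 30.0
```

>>> send_rows([
  [[-1,0,0,0.008,0,0,0],[-1,0,0,0.006,0,0,0],[-1,0,0,0.003,0,0,0],[-1,0,0,0.0015,0,0,0],[-1,0,0,0.001,0,0,0],[-1,0,0,0,0,0,0],[0.5,0,0,0,0,0,0],[0.5,0,0,0,0,0,0]],
])

```text
time_s: 9.05
position: [0.5793, -0.0544, 0.0708]
tool_rot: [[0.975, 0.22, 0.001], [0.22, -0.975, -0.0], [0.001, 0.0, -1.0]]
contact_force: [-0.3, 0.3, -0.6]
gripper_width: 0.726
finger_force: 0.0
```

>>> send_rows([
  [[0.6,0,0,-0.03,0,0,0],[0.6,0,0,-0.045,0,0,0],[0.6,0,-0.02,-0.04,0,0,0],[0.6,0.006,-0.049,0,0,0,0],[0.6,0.006,-0.049,0,0,0,0],[0.6,0.006,-0.049,0,0,0,0],[0.6,0.006,-0.049,0,0,0,0],[0.6,0.0044,-0.049,0,0,0,0]],
])

```text
time_s: 9.85
position: [0.5483, 0.2124, 0.1856]
tool_rot: [[0.976, 0.22, 0.001], [0.22, -0.976, 0.0], [0.0, 0.0, -1.0]]
contact_force: [1.1, -0.4, 0.3]
gripper_width: 0.799
finger_force: 0.0
```

>>> send_rows([
  [[0.6,0,-0.049,0.005,0,0,0],[0.6,0,-0.0117,0.02,0,0,0],[0.6,0,0,0,0,0,0],[0.6,0,0,0,0,0,0],[0.6,0,0,0,0,0,0],[0.6,0,0,0,0,0,0],[0.6,0,0,0,0,0,0],[0.6,0,0,0,0,0,0]],
])

```text
time_s: 10.65
position: [0.5356, 0.2689, 0.1611]
tool_rot: [[0.976, 0.219, 0.001], [0.219, -0.976, 0.0], [0.001, 0.0, -1.0]]
contact_force: [-0.1, -0.4, 0.2]
gripper_width: 0.801
finger_force: 0.0
```

```bash
python3 - <<'E'
from h import *
np.set_printoptions(precision=4,suppress=True)
s=arm.get_state();print(s["time_s"],s["position"],s["q"])
w=arm.read_camera("wrist")
r=arm.spot_in("wrist","dial");print([(np.round(d["rect"]),d["score"]) for d in r])
h=cv2.cvtColor(w,cv2.COLOR_RGB2HSV);m=((h[...,0]>105)&(h[...,0]<130)&(h[...,1]>120)).astype(np.uint8);m[300:]=0
m=cv2.morphologyEx(m,cv2.MORPH_CLOSE,np.ones((5,5)))
c=max(cv2.findContours(m,cv2.RETR_EXTERNAL,cv2.CHAIN_APPROX_NONE)[0],key=cv2.contourArea);e=cv2.fitEllipse(c);print(e)
X=ray("wrist",e[0],.015);print(X,to(s,[X[0],X[1],.005]))
t=arm.read_camera("top");u=cv2.resize(t[190:280,315:405],None,fx=6,fy=6,interpolation=cv2.INTER_CUBIC)
v=cv2.resize(w[60:330,120:520],None,fx=540/270,fy=2)[:540,:]
cv2.imwrite("pics/t2.png",u[:,:,::-1]);print([ (d["score"],d["rect"]) for d in arm.spot_in("top","bearing")[:3]])
E
```

```text
10.65 [0.5356 0.2689 0.1611] [-0.4879  0.7514 -0.0955  1.7223  0.1052  0.6722 -1.9903]
[(array([283., 109., 356., 190.]), 0.61)]
((319.8603515625, 150.06503295898438), (74.8846664428711, 77.14630126953125), 1.0415189266204834)
[0.5914 0.2819 0.015 ] [ 0.0572 -0.0004  0.1561]
[(0.61, [135.6, 324.2, 166.2, 351.9]), (0.51, [349.0, 221.8, 376.2, 245.8])]
```

View pics/t2.png

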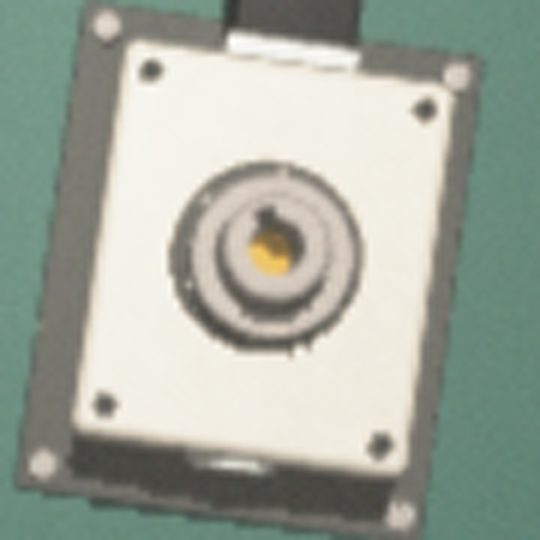

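The bearing sits round the boss on the flange, centred at about (268,250) in the crop. Now I grasp the dial.

>>> send_rows([
  [[0.6,0.028,0,0.035,0,0,0],[0.6,0.0287,0,0.035,0,0,0],[0.6,0,0,0.045,0,0,0],[0.6,0,0,0.03,0,0,0],[0.6,0,0,0.0105,0,0,0],[0.6,0,0,0,0,0,0],[-1,0,0,0,0,0,0],[-1,0,0,0,0,0,0]],
])

```text
time_s: 11.65
position: [0.5919, 0.2828, 0.0074]
tool_rot: [[0.976, 0.22, 0.003], [0.22, -0.976, 0.002], [0.004, -0.001, -1.0]]
contact_force: [-0.3, 0.9, -0.1]
gripper_width: 0.643
finger_force: 5.1
```

>>> send_rows([
  [[-1,0,0,0,0,0,0],[-1,0,0,0,0,0,0],[-1,0,0,-0.02,0,0,0],[-1,0,0,-0.045,0,0,0],[-1,0,0,-0.045,0,0,0],[-1,0,0,-0.02,0,0,0],[-1,0,0,0,0,0,0],[-1,0,0,0,0,0,0]],
])

```text
time_s: 12.45
position: [0.5899, 0.2818, 0.135]
tool_rot: [[0.975, 0.22, -0.0], [0.22, -0.975, -0.0], [-0.0, 0.0, -1.0]]
contact_force: [-0.8, -0.6, -0.2]
gripper_width: 0.625
finger_force: 30.0
```

```bash
python3 - <<'E'
from h import *
np.set_printoptions(precision=4,suppress=True)
s=arm.get_state();p=np.array(s["position"]);print(s["time_s"],p,s["gripper_width"]*88,to(s,[.579,-.0544,.135]))
im=arm.read_camera("wrist")[:,:,::-1].copy();a=np.linspace(0,2*np.pi,120)
big=cv2.resize(im[200:390,180:440],None,fx=3,fy=3,interpolation=cv2.INTER_CUBIC)
for r in(.0185,.028):
  for t in a:
    q=(proj("wrist",[p[0]+r*np.cos(t),p[1]+r*np.sin(t),p[2]+.011])-[180,200])*3
    cv2.circle(big,tuple(int(v) for v in q),1,(0,0,255),-1)
cv2.imwrite("pics/w6.png",big)
E
```

```text
12.45 [0.5899 0.2818 0.135 ] 55.01433122984199 [-0.0847  0.3255  0.0002]
```

View pics/w6.png

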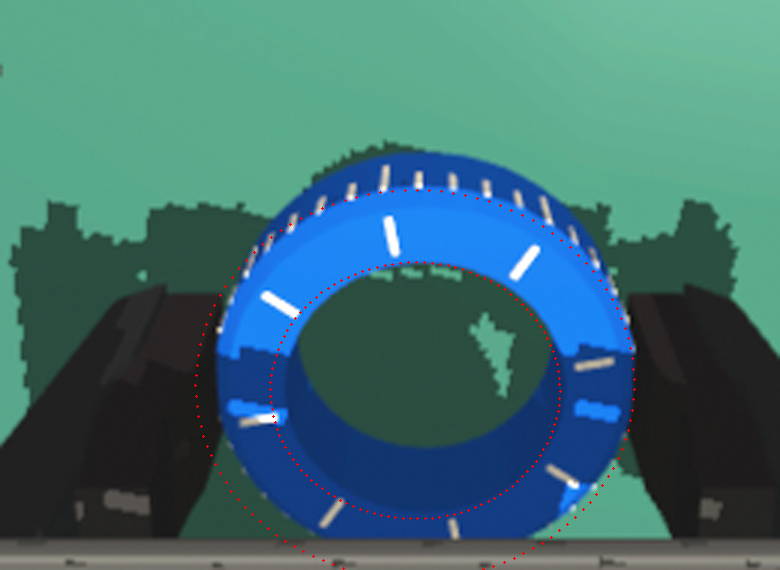

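The dial is held and centred: the predicted bore circle fits within about 1 mm. Carrying it to the hub.

>>> send_rows([
  [[-1,-0.0121,0.0465,0,0,0,0],[-1,-0.0121,0.0465,0,0,0,0],[-1,-0.0121,0.0465,0,0,0,0],[-1,-0.0121,0.0465,0,0,0,0],[-1,-0.0121,0.0465,0,0,0,0],[-1,-0.0121,0.0465,0,0,0,0],[-1,-0.0121,0.0465,0,0,0,0],[-1,0,0,0,0,0,0]],
])

```text
time_s: 13.3
position: [0.5767, -0.0653, 0.1331]
tool_rot: [[0.978, 0.207, -0.005], [0.207, -0.978, -0.007], [-0.007, 0.006, -1.0]]
contact_force: [0.2, -0.7, -1.5]
gripper_width: 0.626
finger_force: 30.0
```

>>> send_rows([
  [[-1,0,0,0.01,0,0,0],[-1,0,0,0.01,0,0,0],[-1,0,0,0.006,0,0,0],[-1,0,0,0.004,0,0,0],[-1,0,0,0.004,0,0,0],[-1,0,0,0.004,0,0,0],[-1,0,0,0.003,0,0,0],[-1,0,0,0,0,0,0]],
])

```text
time_s: 14.1
position: [0.5792, -0.0541, 0.0939]
tool_rot: [[0.975, 0.22, -0.0], [0.22, -0.975, -0.0], [-0.0, 0.0, -1.0]]
contact_force: [-0.8, 0.0, -1.1]
gripper_width: 0.624
finger_force: 30.0
```

>>> send_rows([
  [[-1,0,0,0.004,0,0,0],[-1,0,0,0.003,0,0,0],[-1,0,0,0.002,0,0,0],[-1,0,0,0.001,0,0,0],[-1,0,0,0.0005,0,0,0],[-1,0,0,0,0,0,0],[0.7,0,0,0,0,0,0],[0.7,0,0,0,0,0,0]],
])

```text
time_s: 14.9
position: [0.5796, -0.0541, 0.0839]
tool_rot: [[0.975, 0.22, 0.001], [0.22, -0.975, -0.0], [0.001, 0.0, -1.0]]
contact_force: [0.2, 0.9, -0.4]
gripper_width: 0.782
finger_force: 0.0
```

>>> send_rows([
  [[0.7,0,0,-0.03,0,0,0],[0.7,0,0,-0.045,0,0,0],[0.7,-0.02,0,-0.025,0,0,0],[0.7,-0.03,0,0,0,0,0],[0.7,0,0,0,0,0,0],[0.7,0,0,0,0,0,0],[0.7,0,0,0,0,0,0],[0.7,0,0,0,0,0,0]],
])

```text
time_s: 15.7
position: [0.5316, -0.0647, 0.1833]
tool_rot: [[0.975, 0.221, 0.0], [0.221, -0.975, 0.0], [0.001, -0.0, -1.0]]
contact_force: [0.4, -0.6, 0.8]
gripper_width: 0.849
finger_force: 0.0
```

```bash
python3 - <<'E'
from h import *
np.set_printoptions(precision=4,suppress=True)
s=arm.get_state();print(s["time_s"],s["position"])
im=arm.read_camera("wrist");np.save("hub.npy",im)
c=arm.calibration("wrist");np.savez("hubc.npz",**{k:np.array(v) for k,v in c.items()})
# rectified plan view of plane z=.096, 0.1mm/px, +x up, +y left, centred on estimate
H=np.array([.5793,-.0542]);g=600;sc=.0001
Y,X=np.mgrid[0:g,0:g];wx=H[0]+(g/2-Y)*sc;wy=H[1]+(g/2-X)*sc
P=np.stack([wx,wy,0*wx+.096],-1)@np.array(c["R"]).T+np.array(c["t"]);P=P@np.array(c["mtx"]).T
mx=(P[...,0]/P[...,2]).astype(np.float32);my=(P[...,1]/P[...,2]).astype(np.float32)
o=cv2.remap(im,mx,my,cv2.INTER_CUBIC);cv2.imwrite("pics/rect.png",o[:,:,::-1])
E
```

```text
15.7 [ 0.5316 -0.0647  0.1833]
```

View pics/rect.png

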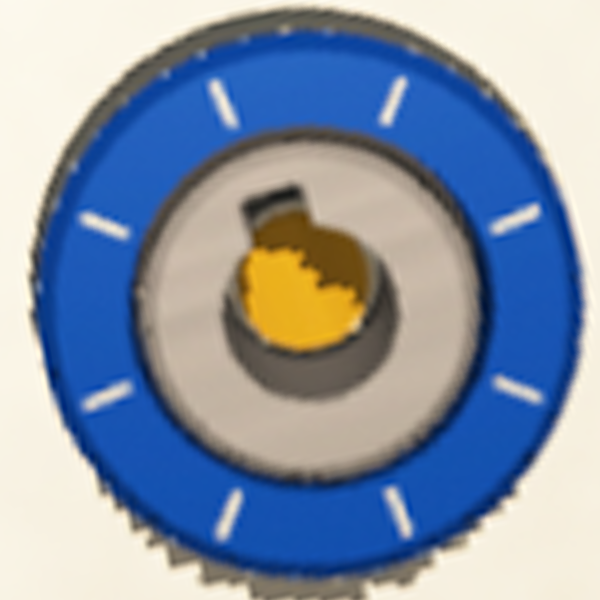

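The dial is down round the boss. The rectified view has 0.1 mm pixels; the boss centre is at (311,308) and the keyway end midpoint at (270,196), which gives a keyway yaw of about 20.1°. Next I look at the knob.

>>> send_rows([
  [[0.7,-0.0238,0.033,0,0,0,0],[0.7,-0.0238,0.033,0,0,0,0],[0.7,-0.0238,0.033,0,0,0,0],[0.7,-0.0238,0.033,0,0,0,0],[0.7,-0.0238,0.033,0,0,0,0],[0.7,-0.0238,0.033,0,0,0,0],[0.7,0,0,0,0,0,0],[0.7,0,0,0,0,0,0]],
])

```text
time_s: 16.55
position: [0.4348, -0.2905, 0.1834]
tool_rot: [[0.976, 0.218, 0.0], [0.218, -0.976, 0.0], [0.0, -0.0, -1.0]]
contact_force: [0.6, 0.7, -1.0]
gripper_width: 0.848
finger_force: 0.0
```

```bash
python3 - <<'E'
from h import *
np.set_printoptions(precision=4,suppress=True)
s=arm.get_state();print(s["time_s"],s["position"],s["q"])
c=arm.calibration("wrist");im=arm.read_camera("wrist")
H=np.array([.485,-.2785]);g=600;sc=.0001
Y,X=np.mgrid[0:g,0:g];wx=H[0]+(g/2-Y)*sc;wy=H[1]+(g/2-X)*sc
P=np.stack([wx,wy,0*wx+.073],-1)@np.array(c["R"]).T+np.array(c["t"]);P=P@np.array(c["mtx"]).T
o=cv2.remap(im,(P[...,0]/P[...,2]).astype(np.float32),(P[...,1]/P[...,2]).astype(np.float32),cv2.INTER_CUBIC);cv2.imwrite("pics/rectk.png",o[:,:,::-1])
oi=o.astype(int);m=(oi[...,0]-oi[...,1]>80)&(oi[...,0]-oi[...,2]>80);ys,xs=np.nonzero(m)
if len(xs):print(len(xs),cv2.fitLine(np.c_[xs,ys].astype(np.float32),cv2.DIST_L2,0,.01,.01).ravel())
E
```

```text
16.55 [ 0.4348 -0.2905  0.1834] [ 0.6468  0.6426 -0.2356  1.9279  0.2504  0.5991 -1.1027]
3900 [  0.3966  -0.918  330.218  175.3249]
```

View pics/rectk.png

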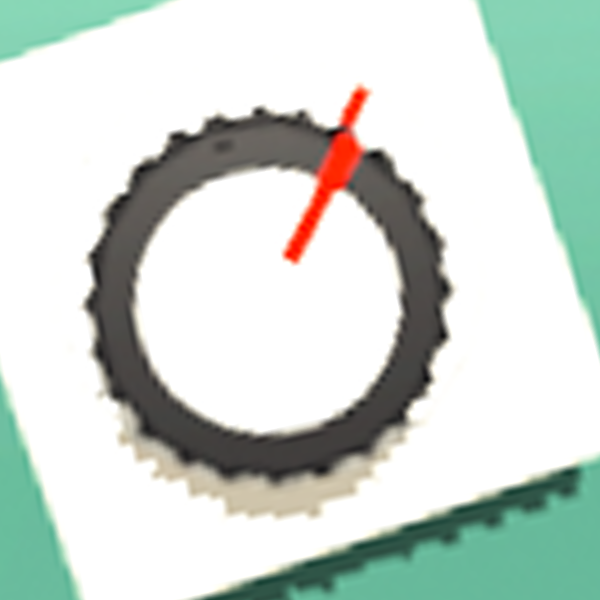

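The knob centre is at rectified (270,298), and the red line runs through (291,258) to (332,188), so the key yaw is about −29°. To match the keyway I need to turn about −49° about the tool's z. Grasping the knob first.

>>> send_rows([
  [[0.6,0.0263,-0.0022,0.02,0,0,0],[0.6,0.0263,-0.0021,0.03,0,0,0],[0.6,0,0,0.045,0,0,0],[0.6,0,0,0.03,0,0,0],[0.6,0,0,0.0115,0,0,0],[0.6,0,0,0,0,0,0],[-1,0,0,0,0,0,0],[-1,0,0,0,0,0,0]],
])

```text
time_s: 17.4
position: [0.4865, -0.2742, 0.0489]
tool_rot: [[0.975, 0.22, 0.003], [0.22, -0.975, -0.001], [0.003, 0.002, -1.0]]
contact_force: [0.0, -0.1, 0.9]
gripper_width: 0.646
finger_force: 0.0
```

>>> send_rows([
  [[-1,0,0,0,0,0,0],[-1,0,0,0,0,0,0],[-1,0,0,0,0,0,0],[-1,0,0,-0.01,0,0,0],[-1,0,0,-0.03,0,0,0],[-1,0,0,-0.045,0,0,0],[-1,0,0,-0.04,0,0,0],[-1,0,0,0,0,0,0]],
])

```text
time_s: 18.2
position: [0.4883, -0.2752, 0.1776]
tool_rot: [[0.976, 0.22, 0.009], [0.22, -0.976, -0.004], [0.008, 0.006, -1.0]]
contact_force: [0.7, 0.6, -2.3]
gripper_width: 0.422
finger_force: 30.0
```

>>> send_rows([
  [[-1,0.0233,-0.0324,0,0,0,0],[-1,0.0233,-0.0324,0,0,0,0],[-1,0.0233,-0.0324,0,0,0,0],[-1,0.0233,-0.0324,0,0,0,0],[-1,0.0233,-0.0324,0,0,0,0],[-1,0.0233,-0.0324,0,0,0,0],[-1,0,0,0,0,0,-8.15],[-1,0,0,0,0,0,-8.15]],
])

```text
time_s: 19.0
position: [0.5784, -0.051, 0.1713]
tool_rot: [[0.87, 0.494, -0.002], [0.494, -0.87, 0.0], [-0.001, -0.001, -1.0]]
contact_force: [-0.2, -1.7, -2.8]
gripper_width: 0.424
finger_force: 30.0
```

>>> send_rows([
  [[-1,0,0,0,0,0,-8.15],[-1,0,0,0,0,0,-8.15],[-1,0,0,0,0,0,-8.15],[-1,0,0,0,0,0,-8.15],[-1,0,0,0,0,0,0],[-1,0,0,0,0,0,0],[-1,0,0,0,0,0,0],[-1,0,0,0,0,0,0]],
])

```text
time_s: 19.8
position: [0.5787, -0.0535, 0.1721]
tool_rot: [[0.477, 0.879, -0.0], [0.879, -0.477, -0.0], [-0.0, -0.0, -1.0]]
contact_force: [0.0, -0.5, -2.3]
gripper_width: 0.42
finger_force: 30.0
```

```bash
python3 - <<'E'
from h import *
np.set_printoptions(precision=4,suppress=True)
s=arm.get_state();p=np.array(s["position"]);R=np.array(s["tool_rot"]);print(s["time_s"],p,s["q"],np.degrees(np.arctan2(R[1,0],R[0,0])))
c=arm.calibration("wrist");im=arm.read_camera("wrist");print(to(s,[.5787,-.0544,.145]))
z=p[2]-.007+.033;g=600;sc=.0001
Y,X=np.mgrid[0:g,0:g];wx=p[0]+(g/2-Y)*sc;wy=p[1]+(g/2-X)*sc
P=np.stack([wx,wy,0*wx+z],-1)@np.array(c["R"]).T+np.array(c["t"]);P=P@np.array(c["mtx"]).T
o=cv2.remap(im,(P[...,0]/P[...,2]).astype(np.float32),(P[...,1]/P[...,2]).astype(np.float32),cv2.INTER_CUBIC)
oi=o.astype(int);m=(oi[...,0]-oi[...,1]>70)&(oi[...,0]-oi[...,2]>70);ys,xs=np.nonzero(m)
if len(xs):print(len(xs),cv2.fitLine(np.c_[xs,ys].astype(np.float32),cv2.DIST_L2,0,.01,.01).ravel(),xs.min(),xs.max(),ys.min(),ys.max())
cv2.imwrite("pics/hold.png",np.hstack([cv2.resize(o,(400,400)),cv2.resize(im[160:400,200:440],(400,400))])[:,:,::-1])
E
```

```text
19.8 [ 0.5787 -0.0535  0.1721] [ 0.2595  0.7433 -0.4277  1.7584  0.4325  0.7347 -0.8913] 61.53374011271871
[-0.0008  0.0004  0.0271]
3906 [  0.7146   0.6996 240.8513 173.2711] 100 301 52 262
```

View pics/hold.png

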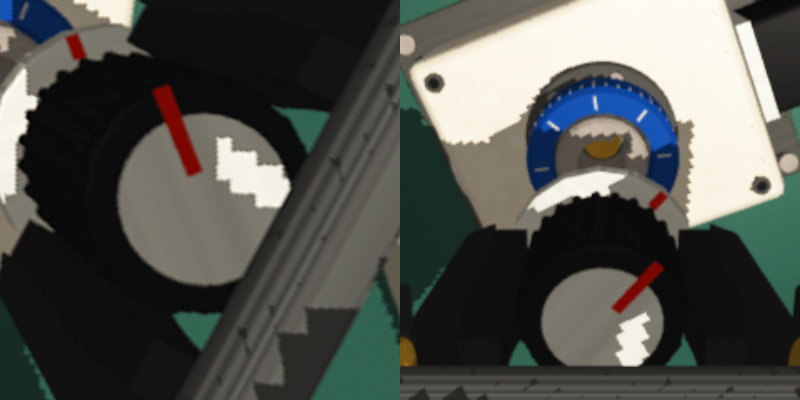

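The red line in hand has a yaw of about 21°, against 20.1° for the keyway. That is within the clearance, so I start inserting.

>>> send_rows([
  [[-1,0,0.0004,0.015,0,0,0],[-1,0,0,0.013,0,0,0],[-1,0,0,0.005,0,0,0],[-1,0,0,0.003,0,0,0],[-1,0,0,0.003,0,0,0],[-1,0,0,0.003,0,0,0],[-1,0,0,0.003,0,0,0],[-1,0,0,0,0,0,0]],
])

```text
time_s: 20.65
position: [0.5791, -0.0537, 0.127]
tool_rot: [[0.476, 0.88, -0.0], [0.88, -0.476, -0.0], [-0.0, -0.0, -1.0]]
contact_force: [0.1, 0.1, -2.0]
gripper_width: 0.422
finger_force: 30.0
```

>>> send_rows([
  [[-1,-0.0004,0.0002,0.002,0,0,0],[-1,0,0,0.002,0,0,0],[-1,0,0,0.002,0,0,0],[-1,0,0,0.002,0,0,0],[-1,0,0,0.002,0,0,0],[-1,0,0,0.002,0,0,0],[-1,0,0,0,0,0,0],[-1,0,0,0,0,0,0]],
])

```text
time_s: 21.45
position: [0.5792, -0.0541, 0.1151]
tool_rot: [[0.476, 0.88, -0.0], [0.88, -0.476, -0.0], [-0.0, -0.0, -1.0]]
contact_force: [-0.8, 0.1, -2.6]
gripper_width: 0.426
finger_force: 30.0
```

>>> send_rows([
  [[-1,0,0,0.003,0,0,0],[-1,0,0,0.003,0,0,0],[-1,0,0,0.002,0,0,0],[-1,0,0,0.002,0,0,0],[-1,0,0,0.001,0,0,0],[-1,0,0,0,0,0,0],[-1,0,0,0,0,0,0],[-1,0,0,0,0,0,0]],
])

```text
time_s: 22.25
position: [0.5794, -0.0538, 0.1051]
tool_rot: [[0.475, 0.88, 0.001], [0.88, -0.475, -0.0], [0.0, 0.001, -1.0]]
contact_force: [-2.5, 0.6, 7.4]
gripper_width: 0.42
finger_force: 30.0
```

>>> send_rows([
  [[-1,0,0,0.001,0,0,0],[-1,0,0,0.001,0,0,0],[-1,0,0,0.0005,0,0,0],[-1,0,0,0.0005,0,0,0],[-1,0,0,0,0,0,0],[-1,0,0,0,0,0,0],[-1,0,0,0,0,0,0],[-1,0,0,0,0,0,0]],
])

```text
time_s: 23.05
position: [0.5794, -0.0538, 0.104]
tool_rot: [[0.475, 0.88, 0.002], [0.88, -0.475, -0.001], [-0.0, 0.002, -1.0]]
contact_force: [-6.4, 0.2, 23.7]
gripper_width: 0.423
finger_force: 30.0
```

>>> send_rows([
  [[-1,-0.0003,-0.0005,0,0,0,0],[-1,0,0,0,0,0,0],[-1,0,0,0.0005,0,0,0],[-1,0,0,0.0005,0,0,0],[-1,0,0,0,0,0,0],[-1,0,0,0,0,0,0],[-1,0,0,0,0,0,0],[-1,0,0,0,0,0,0]],
])

```text
time_s: 23.85
position: [0.5794, -0.0538, 0.1039]
tool_rot: [[0.475, 0.88, 0.003], [0.88, -0.475, -0.001], [0.001, 0.003, -1.0]]
contact_force: [-7.4, 0.3, 28.4]
gripper_width: 0.423
finger_force: 30.0
```

```bash
python3 - <<'E'
from h import *
np.set_printoptions(precision=4,suppress=True)
s=arm.get_state();print(s["time_s"],s["position"],s["contact_force"],s["wrist_torque"])
for cam in("side",):
    im=arm.read_camera(cam);a=proj(cam,[.5787,-.0544,.096]).astype(int);print(a)
    cv2.imwrite("pics/fin.png",cv2.resize(im[a[1]-45:a[1]+45,a[0]-55:a[0]+55],None,fx=6,fy=6,interpolation=cv2.INTER_CUBIC)[:,:,::-1])
    for n in("knob","knob_tip","knob_key"):
        print(n,[(round(d["score"],2),d["point"]) for d in arm.landmark_of(cam,n)[:3]])
E
```

```text
23.85 [ 0.5794 -0.0538  0.1039] [-7.3908  0.3061 28.415 ] [0.0734 1.6813 0.0322]
[337 261]
knob [(0.8, [342.0, 263.3]), (0.62, [367.1, 335.6]), (0.62, [418.0, 330.2])]
knob_tip [(0.89, [363.1, 347.0]), (0.72, [335.6, 274.1])]
knob_key [(0.74, [366.2, 339.2]), (0.68, [338.1, 268.5]), (0.33, [324.1, 371.2])]
```

The knob is against a hard stop with about 28 N of press. I'll relieve the side load and wiggle slightly to make sure it isn't wedged.

>>> send_rows([
  [[-1,-0.0005,-0.0009,0,0,0,0],[-1,0,0,0,0,0,2],[-1,0,0,0,0,0,0],[-1,0,0,0,0,0,-4],[-1,0,0,0,0,0,0],[-1,0,0,0,0,0,2],[-1,0,0,0,0,0,0],[-1,0,0,0,0,0,0]],
])

```text
time_s: 24.85
position: [0.5794, -0.0537, 0.1039]
tool_rot: [[0.475, 0.88, 0.005], [0.88, -0.475, -0.001], [0.002, 0.005, -1.0]]
contact_force: [-5.7, 0.5, 25.8]
gripper_width: 0.425
finger_force: 30.0
```

```bash
python3 - <<'E'
from h import *
np.set_printoptions(precision=4,suppress=True)
s=arm.get_state();print(s["time_s"],s["position"],s["contact_force"],s["wrist_torque"])
R=np.array(s["tool_rot"]);print(np.degrees(np.arctan2(R[1,0],R[0,0])))
E
```

```text
24.85 [ 0.5794 -0.0537  0.1039] [-5.6709  0.5039 25.7932] [0.0154 1.2735 0.037 ]
61.62354722448869
```

>>> send_rows([
  [[-1,-0.0004,-0.0007,0.0005,0,0,0],[-1,0,0,0.0005,0,0,0],[-1,0,0,0,0,0,0],[-1,0,0,0,0,0,0],[-1,0,0,0,0,0,0],[-1,0,0,0,0,0,0],[-1,0,0,0,0,0,0],[-1,0,0,0,0,0,0]],
])

```text
time_s: 25.65
position: [0.5794, -0.0538, 0.1039]
tool_rot: [[0.475, 0.88, 0.007], [0.88, -0.475, -0.001], [0.002, 0.007, -1.0]]
contact_force: [-6.0, -0.2, 32.6]
gripper_width: 0.423
finger_force: 30.0
```

```bash
python3 - <<'E'
from h import *
np.set_printoptions(precision=5,suppress=True)
s=arm.get_state();print(s["time_s"],s["position"],s["contact_force"],s["wrist_torque"])
im=arm.read_camera("wrist");p=np.array(s["position"]);c=arm.calibration("wrist")
# flange rim / cap sizes vs dial: red flange mark and dial-top line geometry
from numpy.linalg import norm
h=cv2.cvtColor(im,cv2.COLOR_RGB2HSV)
m=((h[...,0]>105)&(h[...,0]<130)&(h[...,1]>120)).astype(np.uint8);ys,xs=np.nonzero(m[:330])
print("blue",len(xs),xs.min(),xs.max(),ys.min(),ys.max())
a=np.linspace(0,2*np.pi,361)
for nm,r,z in(("dialtop",.028,.094),("dialtop+3",.028,.097),("dialtop+6",.028,.100)):
    q=np.array([proj("wrist",[.5787+r*np.cos(t),-.0544+r*np.sin(t),z]) for t in a]);print(nm,q.min(0),q.max(0))
oi=im.astype(int);m=(oi[...,0]-oi[...,1]>60)&(oi[...,0]-oi[...,2]>60)&(h[...,1]>150)
n,l,st,ce=cv2.connectedComponentsWithStats(m[:400].astype(np.uint8))
for i in range(1,n):
    if st[i,4]>15:print("red",st[i],ce[i])
u=np.radians(20.1);d=np.array([np.cos(u),np.sin(u)])
for z in(.101,.1015,.103):print("mark r19-24",z,[proj("wrist",[*(np.array([.5787,-.0544])+d*r),z]).round(1) for r in(.0195,.0237)])
E
```

```text
25.65 [ 0.57944 -0.05377  0.10391] [-5.95671 -0.22147 32.62693] [0.06953 1.39982 0.03885]
blue 2466 257 380 238 298
dialtop [255.05494 246.93488] [383.09376 362.97475]
dialtop+3 [253.98002 249.18458] [384.19782 366.88833]
dialtop+6 [252.86784 251.51614] [385.34007 370.93061]
red [   0  218  145   93 5812] [ 72.7586  264.03286]
red [349 276  11  10  58] [353.96552 280.39655]
red [327 317  31  31 255] [342.6902  331.92157]
mark r19-24 0.101 [array([350.7, 283.2]), array([357.7, 276.1])]
mark r19-24 0.1015 [array([350.8, 283.7]), array([357.8, 276.5])]
mark r19-24 0.103 [array([351.1, 285.2]), array([358.2, 277.9])]
```

```bash
python3 -c "
from plant import arm
print(arm.finish_job())"
```

```text
the job is handed in; nothing more can be done
None
```

The job is handed in: the bearing and dial are down over the boss, the knob's key is in the keyway, and the knob is held against a hard stop with about 32 N. The height of its flange mark agrees with fully home to about 1 mm; I viewed 12 pictures, over the limit of 10.

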